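Find and set the high post of a flow-cell stand

ROBOT

A 6-joint arm with a two-finger parallel gripper is mounted at the origin on the work surface. World frame = base frame: x ahead of the robot, y to its left, z up, the work surface at z = 0. Lengths are in mm, angles in degrees, forces in N, time in s.
With the tool pointing down it reaches from about 350 to 850 mm from the base axis. Payload 8.1 kg.
Tool frame: the origin (TCP) lies midway between the tips of the shut fingers; the grasp point (between the pads) lies 19 mm behind it; z points along the fingers, y is the line along which they close (so a half turn about z gives the same grasp; the last joint's range is limited). The gripper opens to 85 mm and grips with 20 to 120 N. Pads are 22 mm wide; open, the fingers measure 114 mm over their backs; the gripper's body (76 mm by 85 mm) begins 54 mm behind the grasp point. The pads swing forward as they close: fully open they stand 13 mm farther back than shut.
Start: joints at [-76.799, 7.471, 85.268, -0, 87.261, -4.893], TCP at [186.366, -570.327, 231.292] pointing down, gripper open.
Joint ranges: [-169.43, 169.43], [-51.17, 129.36], [1.28, 143.12], [-76.62, 256.62], [0, 156.53], [-152.29, 152.29]. Speed limits (degrees/s): [136.94, 136.94, 159.86, 180, 180, 180].

INTERFACE

Orientations are given as [roll, pitch, yaw] about the fixed x, y, z axes, in that order (R = Rz(yaw) Ry(pitch) Rx(roll)).
In Python, from bench import r gives the robot as it stands. The module is installed in compiled form; this text tells all that it offers.
- The arm moves only by the tool jog_arm, never from a script. Its argument "rows" is a list of rows, each a list of 2 entries, a list of its own where there are three numbers: the shift along the tool's x, y, z in mm, then the turn, a rotation vector about the tool's x, y, z in rad. A call has 1 to 10 rows; each row is the pose to reach, as a shift and turn from the pose commanded when the call began, along the tool's axes at that moment; what a row does not reach only later rows make up. A row lasts 1/10 s, in which the tool goes at most 50 mm and 8.59 degrees, less where a joint would pass 70% of its speed; a pose out of reach is approached as far as the arm can. A call with a gripper value outside its range is refused whole. "grip" is the finger opening in mm, from 0 to 85.4, set as the call begins (left out, the last holds). The fingers move at their own pace and stop on an object; "force" is the grip in N (left out, the last holds). Time passes only in rows, so rows that repeat a pose let the fingers close. It gives the time, the measured TCP pose, the force, the opening and the grip force at its end, in the units of the state.
- r.sense(): the state, without advancing time (a new reading comes with each control period).
- r.snapshot(name): name is "scene" or "top"; returns (picture, depth): 420x560x3 uint8, blue, green, red; 420x560 float32, mm along the optical axis (not along the pixel's ray), 0 where there is no reading.
- r.camera_params(name): a dict with "fx", "fy", "cx", "cy" (pixels), "dist_coeffs" ([k1, k2, p1, p2, k3] as OpenCV has them; the pictures are not rectified), "pose" (4x4, takes a point from camera to world coordinates). Camera axes: x right, y down, z forward; pixel columns grow to the right and rows downward; lengths in mm; the calibration is good to about 2 mm. A picture is of the moment at which its call begins. camera_params takes no time and is no camera call.
- r.hand_in(): hands the job in; it is judged then, once.
The state is a dict: "time": time; "joint_pos": joint angles; "qd": joint speeds; "joint_efforts": joint torques, N m; "tool_pos": TCP position; "tcp_rot": TCP orientation; "ft_force": force on the tool from outside, world axes, zero at the start; "wrist_torque": the same for the moment, N m; "finger_gap": finger opening in mm; "grip_force": force on a finger pad.
Only numpy, scipy, OpenCV 4.12 (cv2) and the standard library are available. Lean on these libraries where they do the work, as an engineer would, in place of code of your own. Each camera call takes 0.05 s, during which the arm holds its last target. There are 200 camera calls.

TASK

With the purple-handled probe, gently touch the top of the white-collared, then the blue-collared, then the black-collared post of the levelling stand to feel which one stands higher than the other two, and push that one down with the probe until all three are level. Stand the probe back upright in its tray and set the flow-cell plate gently, centred, on the three posts so that it rests level. Do not touch the posts with the gripper, do not force anything, and leave the glassware alone.

Things in the scene. Friction and masses are not known exactly. Their poses are not given: they have to be found in the camera images.
- stand: levelling stand, fixed to the bench: round grey housing 160 mm across, 22 mm high, with three upright domed steel posts 14 mm across on a 110 mm circle, 120 degrees apart. Two posts are equally high, tops somewhere 53 to 67 mm above the bench; the third, a different one each time, stands 4 to 7 mm higher. Origin: centre of the underside; z up. Over 25 N from the probe damages it
- posts (a point): centre of the stand's top face, on its axis, 22 mm above the bench. About the posts: the two equal ones are already set and rigid. The high one slides straight down, very stiffly: a push under 15 N does not move it; at about 18 N it gives way slowly (0.6 N more per 10 mm/s), stays where it is left, with no spring-back. It can be pushed well below the others, and cannot be raised again
- collar_white: white ring, 36 mm across and 6 mm high, lying on the housing round one of the three posts (a marking only, it cannot be felt). Origin: centre of its underside, on the axis of that post, 22 mm above the bench. The three collars change places from run to run
- collar_blue: blue ring, 36 mm across and 6 mm high, lying on the housing round one of the three posts (a marking only, it cannot be felt). Origin: centre of its underside, on the axis of that post, 22 mm above the bench. The three collars change places from run to run
- collar_black: black ring, 36 mm across and 6 mm high, lying on the housing round one of the three posts (a marking only, it cannot be felt). Origin: centre of its underside, on the axis of that post, 22 mm above the bench. The three collars change places from run to run
- probe: loose hand probe, 95 mm tall, 120 g, standing upright in the tray: flat round steel foot 22 mm across and 8 mm high, thin stem 12 mm across, purple square handle 24 x 24 mm from 45 to 95 mm above the foot's underside. Origin: centre of the foot's underside, the touching face; z up along the handle; x and y square to the handle's sides
- tray: white shallow tray, fixed, 110 x 110 mm, floor 4 mm above the bench, rim 10 mm high. Origin: centre of its underside
- plate: loose flow-cell plate lying on the bench, 400 g: clear square plate 150 x 150 x 10 mm with a dark square on it, white fittings up to 22 mm high near its corners, and in the middle an aluminium block grip 24 x 24 mm, from 10 to 55 mm above the underside. Origin: centre of the underside; z up; x, y square to plate and grip. More than 17 N on the posts is too much
- flask_a: small conical glass flask, 52 mm across and 65 mm tall, a bystander. Origin: centre of its underside
- flask_b: small conical glass flask, 52 mm across and 65 mm tall, a bystander. Origin: centre of its underside
- bottle: glass bottle with a blue cap, 66 mm across and 130 mm tall, a bystander. Origin: centre of its underside

How it is judged:
By the outcome, as a careful person would: the job done as asked, in the order asked, and still so for the second after the job is handed in, with the robot touching nothing.
It also fails if it takes over 72 s, if anything falls off the work surface, if the arm or the gripper's body presses on something with over 40 N, if the wrist force passes 120 N, or if a joint passes its speed limit or range.

## Working session

There is one attempt and no reset: what is moved stays moved. The work goes in short steps, Python scripts to look and compute and a tool call to move; the robot and the scene stay as the last step left them, time stands still between calls to the robot, and variables do not carry over. Pictures are saved under pics/ and viewed, at most 10 in all, crops included, and the job is handed in when it is done.

Besides the shell and the picture viewer there is one more tool, called after "Request:" as name([rows], argument=value, ...), one row to a line, values as JSON. jog_arm: Moves the arm, as the interface text tells. Its arguments: {"type":"object","properties":{"rows":{"type":"array"},"grip":{"type":"number"},"force":{"type":"number"}},"required":["rows"]}

```bash
mkdir -p pics
cat > h.py <<'E'
import numpy as np, cv2
from bench import r
def snap(n):
    p,d=r.snapshot(n); c=r.camera_params(n); return p,d,c
def ray(c,u,v):
    K=np.array([[c['fx'],0,c['cx']],[0,c['fy'],c['cy']],[0,0,1.]])
    q=cv2.undistortPoints(np.array([[[u,v]]],float),K,np.array(c['dist_coeffs'],float))[0,0]
    T=np.array(c['pose']); return T[:3,3],T[:3,:3]@np.array([q[0],q[1],1.])
def onz(c,u,v,z):
    o,d=ray(c,u,v); return o+d*(z-o[2])/d[2]
def cloud(d,c):
    h,w=d.shape; K=np.array([[c['fx'],0,c['cx']],[0,c['fy'],c['cy']],[0,0,1.]])
    uv=np.stack(np.meshgrid(np.arange(w),np.arange(h)),-1).reshape(-1,1,2).astype(float)
    q=cv2.undistortPoints(uv,K,np.array(c['dist_coeffs'],float)).reshape(h,w,2)
    P=np.dstack([q[...,0]*d,q[...,1]*d,d]); T=np.array(c['pose']); return P@T[:3,:3].T+T[:3,3]
E
python3 - <<'E'
from h import *
for n in('scene','top'):
    p,d,c=snap(n); cv2.imwrite(f'pics/{n}.png',p); np.savez(f'{n}.npz',p=p,d=d); print(n,c)
s=r.sense(); print(s)
E
```

```text
scene {'fx': 482.838463344263, 'fy': 482.838463344263, 'cx': 277.8062268925425, 'cy': 208.74903435148025, 'dist_coeffs': array([-0.07023311,  0.        ,  0.        ,  0.        ,  0.        ]), 'pose': array([[-1.77065536e-01,  7.91988068e-01, -5.84296753e-01,
         1.18126564e+03],
       [ 9.84194888e-01,  1.40755302e-01, -1.07463333e-01,
         1.18464104e+02],
       [-2.86681147e-03, -5.94089930e-01, -8.04393521e-01,
         9.41223654e+02],
       [ 0.00000000e+00,  0.00000000e+00,  0.00000000e+00,
         1.00000000e+00]])}
top {'fx': 439.5118326704811, 'fy': 439.5118326704811, 'cx': 276.99913463062757, 'cy': 209.21800297201472, 'dist_coeffs': array([0.04885903, 0.        , 0.        , 0.        , 0.        ]), 'pose': array([[-1.57403783e-02, -9.99482578e-01,  2.80502605e-02,
         5.10023717e+02],
       [-9.99190606e-01,  1.46847582e-02, -3.74498551e-02,
         1.20886299e+01],
       [ 3.70185665e-02, -2.86170317e-02, -9.98904746e-01,
         9.41474887e+02],
       [ 0.00000000e+00,  0.00000000e+00,  0.00000000e+00,
         1.00000000e+00]])}
{'time': 0.1, 'joint_pos': array([-7.67995873e+01,  7.51151425e+00,  8.53222607e+01, -2.25475094e-03,
        8.72609869e+01, -4.89397720e+00]), 'qd': array([-0.07664897, -0.03498639, -0.16607779,  0.08292019, -0.07536722,
        0.02445591]), 'joint_efforts': array([-1.54619715e-04, -5.70950532e+01, -5.01943123e+01, -4.15621007e-04,
        8.04805284e-03, -1.24973431e-05]), 'tool_pos': array([ 186.23713173, -569.85366216,  230.34914615]), 'tcp_rot': array([-1.79905392e+02, -5.84054943e-03,  1.80944947e+01]), 'ft_force': array([ 0.30366253,  0.69106572, -0.38955656]), 'wrist_torque': array([-0.0077176 ,  0.00402652,  0.02557196]), 'grip_force': 0.0, 'finger_gap': 85.32627540632058}
```

View pics/top.png

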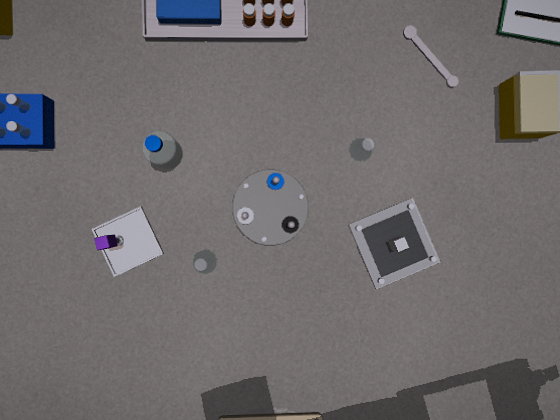

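View pics/scene.png

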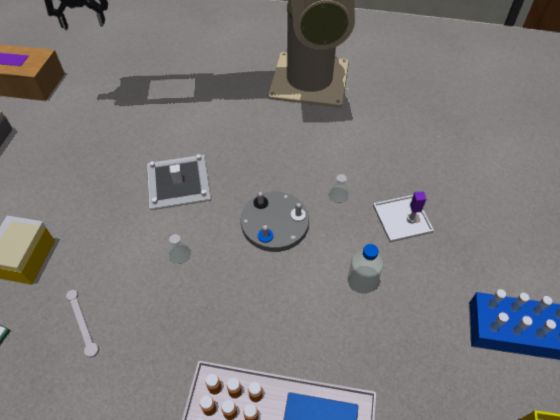

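The top view shows the stand at (270,207), with collars blue (275,181), white (245,216) and black (291,225). The probe handle is at (105,242), the plate grip at (401,244), and the flasks at (204,262) and (365,147). The scene view agrees.

Run:
```python
from h import *
c={n:r.camera_params(n) for n in('top','scene')}; f={n:np.load(n+'.npz') for n in c}
def rect(P): 
    (x,y),s,a=cv2.minAreaRect(P[:,:2].astype(np.float32)); return np.round([x,y,*s,a],1)
for n in c:
    p,d=f[n]['p'],f[n]['d']; X=cloud(d,c[n]); hsv=cv2.cvtColor(p,cv2.COLOR_BGR2HSV); H,S,V=cv2.split(hsv)
    print(n)
    def rep(name,m):
        P=X[m]; print(name,m.sum(),P.mean(0).round(1) if len(P) else '', rect(P) if len(P)>3 else '',P[:,2].min().round(),P[:,2].max().round())
    near=lambda x,y,rr:(np.hypot(X[...,0]-x,X[...,1]-y)<rr)&(d>0)
    pur=(H>130)&(H<160)&(S>120)
    x0=onz(c['top'],105,242,99); pl=onz(c['top'],395,244,10); st=onz(c['top'],270,207,22)
    if n=='top': print(x0,pl,st)
    m=near(*x0[:2],60)&pur; rep('handle',m); rep('handletop',m&(X[...,2]>95))
    rep('grip',near(*pl[:2],40)&(X[...,2]>50)); rep('gripside',near(*pl[:2],40)&(X[...,2]>20))
    rep('plate',near(*pl[:2],115)&(X[...,2]>6)&(X[...,2]<60))
    rep('housing',near(*st[:2],100)&(X[...,2]>17)&(X[...,2]<25))
    s=near(*st[:2],90)
    rep('blue',s&(H>95)&(H<125)&(S>120)); rep('black',s&(V<50)); rep('white',s&(V>170)&near(*onz(c['top'],245,216,28)[:2],28))
    rep('posts',s&(X[...,2]>45))
    t=near(x0[0],x0[1],130)&(S<40)&(V>170); rep('tray',t)
    for nm,u,v in(('fa',365,146),('fb',202,264),('bottle',153,143)):
        if n=='top': print(nm,onz(c[n],u,v,65 if nm!='bottle' else 130).round())
```

```text
top
[476.98497847 303.891503    99.        ] [ 458.38104739 -273.1454309    10.        ] [540.70332813  -7.79624276  22.        ]
handle 248 [477.1 306.3  89.4] [476.2 310.3  23.1  23.5  13.4] 28.0 102.0
handletop 156 [476.3 310.   98.4] [476.4 310.4  22.7  23.4  13.4] 95.0 102.0
grip 147 [ 460.6 -270.9   55.1] [ 460.4 -270.8   24.5   24.7   23.9] 50.0 59.0
gripside 215 [ 461.1 -268.2   48.7] [ 460.4 -271.    24.5   24.7   22.4] 20.0 59.0
plate 4871 [ 460.4 -270.2   12.7] [ 460.6 -271.8  149.6  150.9   21.8] 6.0 59.0
housing 3757 [539.9  -7.3  21.9] [540.   -8.1 159.7 157.6  89.1] 17.0 25.0
blue 185 [594.1 -19.1  28.7] [595.  -19.   33.5  34.3  89.9] 20.0 59.0
black 154 [504.2 -47.4  28.4] [503.5 -47.8  31.3  31.3  89.2] 25.0 57.0
white 143 [524.6  43.9  28. ] [523.7  44.6  33.2  31.2  89.1] 22.0 67.0
posts 124 [540.8  -7.1  61.7] [553.9 -10.2 108.7  94.2  78.3] 46.0 70.0
tray 2280 [474.  285.6   4.5] [475.  291.1 110.4 109.6  24.2] -1.0 16.0
fa [ 659. -200.   65.]
fb [429. 129.  65.]
bottle [657. 207. 130.]
scene
handle 226 [482.6 309.7  83.8] [478.3 310.4  24.4  22.6  13.9] 48.0 102.0
handletop 87 [478.9 310.7  98.3] [478.7 311.   24.7  21.8  10.4] 95.0 102.0
grip 88 [ 460.9 -269.6   55.1] [ 458.4 -269.8   27.5   24.5   17.8] 51.0 60.0
gripside 174 [ 464.4 -267.6   45.2] [ 459.7 -270.4   29.3   24.9   22.3] 21.0 60.0
plate 2712 [ 466.1 -268.9   13.4] [ 446.8 -276.9  185.5  149.1   21.8] 6.0 60.0
housing 2420 [546.5  -7.4  21.8] [541.2  -7.1 159.7 157.2  12.2] 17.0 25.0
blue 133 [598.4 -18.3  28.1] [595.3 -19.   32.7  31.8  11.7] 20.0 49.0
black 205 [560.8 -14.3  18.4] [567.6 -20.3 148.4 101.7  54.6] 2.0 44.0
white 87 [527.2  44.   29.2] [525.4  44.3  28.8  31.    5.9] 23.0 69.0
posts 140 [543.3  -4.7  57.4] [538.5   4.9 106.   94.1  18.2] 45.0 69.0
tray 1315 [478.1 286.6   4.4] [471.7 294.  111.6 116.9  25. ] -5.0 13.0
```

Request:
jog_arm([
  [[230,-198,0],[0,0,0.04]],
  [[230,-198,0],[0,0,0.082]],
  [[460,-397,0],[0,0,0.082]],
  [[460,-397,0],[0,0,0.082]],
  [[460,-397,0],[0,0,0.082]],
  [[460,-397,0],[0,0,0.082]],
  [[460,-397,0],[0,0,0.082]],
  [[460,-397,0],[0,0,0.082]],
  [[460,-397,0],[0,0,0.082]],
  [[460,-397,0],[0,0,0.082]],
], grip=60)

```text
time: 1.1
tool_pos: [445.2, -140.2, 231.1]
tcp_rot: [180.0, -0.0, 13.4]
ft_force: [0.5, -0.9, -0.1]
finger_gap: 60.1
grip_force: 0.0
```

```bash
cat >> h.py <<'E'
def to(x,y,z,yaw=None):
    "tool-axis shift (mm) and turn (rad) from the measured pose"
    s=r.sense(); w=np.radians(s['tcp_rot'][2]); D=np.array([x,y,z])-s['tool_pos']
    c,n=np.cos(w),np.sin(w)
    print('pose',s['tool_pos'].round(1),s['tcp_rot'].round(2),'t',s['time'],'F',s['ft_force'].round(1))
    print('shift',[round(v,1) for v in(c*D[0]+n*D[1],n*D[0]-c*D[1],-D[2])],'rz',None if yaw is None else round(-np.radians(yaw)+w,3))
E
python3 -c "
from h import *
to(477,310,160,13.4)"
```

```text
pose [ 445.2 -140.2  231.1] [179.99  -0.    13.39] t 1.1 F [ 0.5 -0.9 -0.1]
shift [np.float64(135.2), np.float64(-430.6), np.float64(71.1)] rz -0.0
```

Request:
jog_arm([
  [[135,-430,71],[0,0,0]],
  [[135,-430,71],[0,0,0]],
  [[135,-430,71],[0,0,0]],
  [[135,-430,71],[0,0,0]],
  [[135,-430,71],[0,0,0]],
  [[135,-430,71],[0,0,0]],
  [[135,-430,71],[0,0,0]],
  [[135,-430,71],[0,0,0]],
  [[135,-430,71],[0,0,0]],
  [[135,-430,71],[0,0,0]],
])

```text
time: 2.1
tool_pos: [474.7, 311.7, 158.1]
tcp_rot: [-179.9, 0.2, 13.6]
ft_force: [-1.1, -0.8, -0.5]
finger_gap: 59.8
grip_force: 0.0
```

```bash
python3 -c "
from h import *
to(477.3,310.4,60,13.4)"
```

```text
pose [474.7 311.7 158.1] [-1.7994e+02  1.6000e-01  1.3640e+01] t 2.1 F [-1.1 -0.8 -0.5]
shift [np.float64(2.3), np.float64(1.9), np.float64(98.1)] rz 0.004
```

Request:
jog_arm([
  [[2,2,30],[0,0,0]],
  [[2,2,30],[0,0,0]],
  [[2,2,30],[0,0,0]],
  [[2,2,30],[0,0,0]],
  [[2,2,30],[0,0,0]],
])

```text
time: 2.6
tool_pos: [479.7, 305.7, 131.9]
tcp_rot: [-180.0, -0.1, 13.3]
ft_force: [-0.0, 0.3, 0.1]
finger_gap: 60.1
grip_force: 0.0
```

```bash
python3 -c "
from h import *
to(477.3,310.4,57,13.4)"
```

```text
pose [479.7 305.7 131.9] [-1.7997e+02 -1.3000e-01  1.3350e+01] t 2.6 F [-0.   0.3  0.1]
shift [np.float64(-1.3), np.float64(-5.1), np.float64(74.9)] rz -0.001
```

Request:
jog_arm([
  [[-1.3,-5.1,15],[0,0,0]],
  [[-1.3,-5.1,40],[0,0,0]],
  [[-1.3,-5.1,60],[0,0,0]],
  [[-1.3,-5.1,75],[0,0,0]],
  [[-1.3,-5.1,75],[0,0,0]],
  [[-1.3,-5.1,75],[0,0,0]],
])

```text
time: 3.2
tool_pos: [476.4, 310.5, 55.3]
tcp_rot: [180.0, 0.0, 13.4]
ft_force: [-0.2, 0.2, 0.5]
finger_gap: 60.2
grip_force: 0.0
```

```bash
python3 -c "
from h import *
to(477.3,310.4,57,13.4)
p,d,c=snap('scene'); cv2.imwrite('pics/g1.png',cv2.resize(p[120:280,330:530],None,fx=3,fy=3))"
```

```text
pose [476.4 310.5  55.3] [1.800e+02 2.000e-02 1.339e+01] t 3.2 F [-0.2  0.2  0.5]
shift [np.float64(0.9), np.float64(0.4), np.float64(-1.7)] rz -0.0
```

View pics/g1.png

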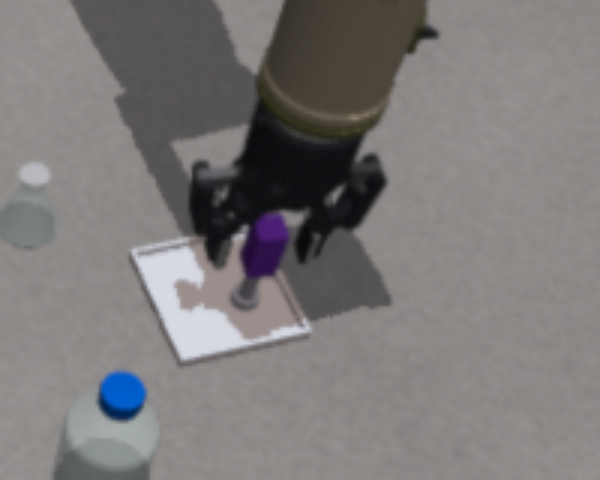

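The purple handle, at (265,245) in the crop, sits between the open fingers, so I'll close.

Request:
jog_arm([
  [[1,0,0],[0,0,0]],
  [[1,0,0],[0,0,0]],
  [[1,0,0],[0,0,0]],
  [[1,0,0],[0,0,0]],
  [[1,0,0],[0,0,0]],
  [[1,0,0],[0,0,0]],
  [[1,0,0],[0,0,0]],
  [[1,0,0],[0,0,0]],
], grip=10, force=80)

```text
time: 4.05
tool_pos: [478.2, 311.1, 56.5]
tcp_rot: [-180.0, -0.1, 13.4]
ft_force: [-0.0, 0.6, 5.0]
finger_gap: 23.1
grip_force: 78.3
```

```bash
python3 -c "
from h import *
to(477.3,310.4,57,13.4)"
```

```text
pose [478.2 311.1  56.5] [-1.7998e+02 -1.1000e-01  1.3400e+01] t 4.05 F [-0.   0.6  5. ]
shift [np.float64(-1.0), np.float64(0.5), np.float64(-0.5)] rz -0.0
```

Request:
jog_arm([
  [[0,0,-5],[0,0,0]],
  [[0,0,-20],[0,0,0]],
  [[0,0,-50],[0,0,0]],
  [[-2,30,-80],[0,0,0]],
  [[-4,70,-80],[0,0,0]],
  [[-7,115,-80],[0,0,0]],
  [[-10,160,-80],[0,0,0]],
  [[-13,205,-80],[0,0,0]],
  [[-16,245,-80],[0,0,0]],
  [[-17,265,-80],[0,0,0]],
])

```text
time: 5.05
tool_pos: [522.6, 45.9, 136.4]
tcp_rot: [179.9, -0.0, 13.3]
ft_force: [0.5, -0.3, -1.5]
finger_gap: 23.3
grip_force: 79.0
```

Request:
jog_arm([
  [[0,4,0],[0,0,0]],
  [[0,4,0],[0,0,0]],
  [[0,4,0],[0,0,0]],
  [[0,4,0],[0,0,0]],
])

```text
time: 5.45
tool_pos: [523.0, 46.3, 135.4]
tcp_rot: [-180.0, 0.0, 13.5]
ft_force: [-0.0, 1.1, -1.5]
finger_gap: 22.7
grip_force: 79.0
```

```bash
python3 -c "
from h import *
to(524.3,44.5,133,13.4)
p,d,c=snap('scene'); cv2.imwrite('pics/g2.png',cv2.resize(p[100:280,190:390],None,fx=3,fy=3))"
```

```text
pose [523.   46.3 135.4] [-179.98    0.     13.48] t 5.45 F [-0.   1.1 -1.5]
shift [np.float64(0.9), np.float64(2.1), np.float64(2.4)] rz 0.001
```

View pics/g2.png

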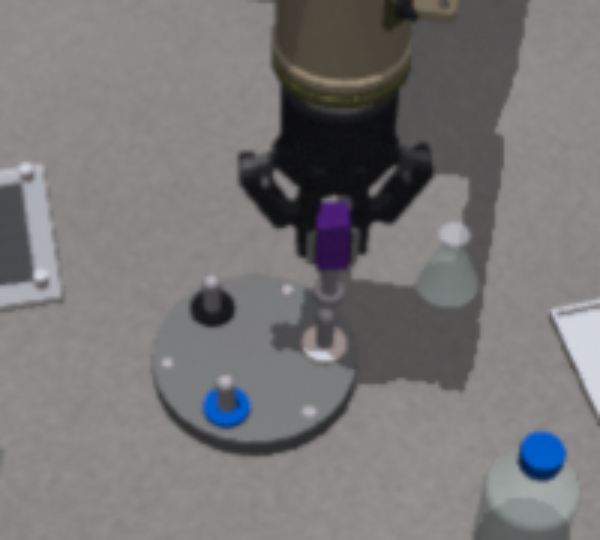

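The probe hangs upright over the white collar, foot at about (330,290) in the crop, with black (212,305) and blue (226,405) clear. I'll estimate the post tops from depth so I know how far to approach.

Run:
```python
from h import *
for n in('top','scene'):
    c=r.camera_params(n); d=np.load(n+'.npz')['d']; X=cloud(d,c)
    for nm,x,y in(('white',524.3,44.5),('blue',595,-19),('black',503.5,-47.8)):
        m=(np.hypot(X[...,0]-x,X[...,1]-y)<9)&(X[...,2]>42); P=X[m]; P=P[np.argsort(-P[:,2])]
        print(n,nm,len(P),P[:14,2].round(1),P[:14].mean(0).round(1))
```

```text
top white 41 [70.5 70.5 69.6 69.5 68.9 68.4 68.  67.9 67.7 67.2 67.1 67.1 67.  66.8] [523.3  45.1  68.3]
top blue 42 [64.7 63.9 63.9 63.7 63.1 63.1 63.1 63.  62.8 62.3 61.9 61.8 61.7 61.6] [594.  -18.2  62.9]
top black 41 [66.5 65.7 64.6 63.9 63.6 63.6 63.5 63.3 63.3 63.2 62.9 62.7 62.4 61.8] [504.4 -49.4  63.6]
scene white 55 [69.3 68.6 68.4 67.7 66.6 66.4 66.3 66.  65.7 65.6 65.6 65.5 65.5 65.5] [525.4  44.4  66.6]
scene blue 49 [63.9 63.9 63.9 63.6 63.6 63.  62.9 62.7 62.  61.6 61.4 61.1 60.9 60.7] [596.1 -18.7  62.5]
scene black 49 [66.6 64.8 64.  63.8 63.1 63.  62.8 62.5 61.7 60.8 60.7 60.6 60.3 60.3] [505.1 -48.7  62.5]
```

Request:
jog_arm([
  [[1,2,1],[0,0,0]],
  [[1,2,3],[0,0,0]],
  [[1,2,5],[0,0,0]],
  [[1,2,6],[0,0,0]],
  [[1,2,6],[0,0,0]],
])

```text
time: 6.0
tool_pos: [524.3, 43.4, 128.9]
tcp_rot: [-180.0, 0.0, 13.4]
ft_force: [0.0, -0.1, -1.8]
finger_gap: 22.8
grip_force: 79.0
```

Request:
jog_arm([
  [[0,0,2],[0,0,0]],
  [[0,0,4],[0,0,0]],
  [[0,0,5],[0,0,0]],
  [[0,0,6],[0,0,0]],
  [[0,0,6.5],[0,0,0]],
  [[0,0,6.5],[0,0,0]],
])

```text
time: 6.6
tool_pos: [524.6, 43.4, 122.7]
tcp_rot: [-180.0, 0.0, 13.4]
ft_force: [-0.0, 0.1, -0.9]
finger_gap: 23.3
grip_force: 79.0
```

Request:
jog_arm([
  [[0,0,0.5],[0,0,0]],
  [[0,0,1],[0,0,0]],
  [[0,0,1],[0,0,0]],
])

```text
time: 6.9
tool_pos: [524.6, 43.4, 121.7]
tcp_rot: [-180.0, 0.0, 13.4]
ft_force: [0.5, 0.8, -1.8]
finger_gap: 23.1
grip_force: 79.0
```

Request:
jog_arm([
  [[0,0,0.5],[0,0,0]],
  [[0,0,1],[0,0,0]],
  [[0,0,1],[0,0,0]],
])

```text
time: 7.2
tool_pos: [524.5, 43.4, 120.7]
tcp_rot: [-180.0, 0.0, 13.4]
ft_force: [-0.9, 0.5, -0.3]
finger_gap: 23.2
grip_force: 79.0
```

Request:
jog_arm([
  [[0,0,0.5],[0,0,0]],
  [[0,0,0.8],[0,0,0]],
  [[0,0,0.8],[0,0,0]],
])

```text
time: 7.5
tool_pos: [524.7, 43.4, 120.1]
tcp_rot: [180.0, -0.0, 13.4]
ft_force: [0.7, -0.8, -0.2]
finger_gap: 23.3
grip_force: 79.0
```

Request:
jog_arm([
  [[0,0,0.4],[0,0,0]],
  [[0,0,0.6],[0,0,0]],
  [[0,0,0.6],[0,0,0]],
])

```text
time: 7.8
tool_pos: [524.8, 43.4, 119.9]
tcp_rot: [180.0, -0.0, 13.4]
ft_force: [-1.4, 0.2, 4.3]
finger_gap: 23.4
grip_force: 79.2
```

```bash
python3 -c "
from h import *
to(524,44,120)"
```

```text
pose [524.8  43.4 119.9] [ 1.7999e+02 -3.0000e-02  1.3400e+01] t 7.8 F [-1.4  0.2  4.3]
shift [np.float64(-0.7), np.float64(-0.8), np.float64(-0.1)] rz None
```

White's top is at TCP z ≈ 119.95. Next is blue.

Request:
jog_arm([
  [[0,0,-3],[0,0,0]],
  [[0,0,-9],[0,0,0]],
  [[14,20,-9],[0,0,0]],
  [[34,48,-9],[0,0,0]],
  [[49,69,-9],[0,0,0]],
  [[54,76,-9],[0,0,0]],
  [[54,76,-7],[0,0,0]],
  [[54,76,-3],[0,0,0]],
  [[54,76,0.5],[0,0,0]],
  [[54,76,0.5],[0,0,0]],
])

```text
time: 8.8
tool_pos: [593.5, -17.2, 117.9]
tcp_rot: [-180.0, 0.1, 13.4]
ft_force: [-0.5, 0.6, -1.5]
finger_gap: 23.0
grip_force: 78.9
```

Request:
jog_arm([
  [[0,0,0.5],[0,0,0]],
  [[0,0,1],[0,0,0]],
  [[0,0,1],[0,0,0]],
])

```text
time: 9.1
tool_pos: [594.7, -17.9, 118.1]
tcp_rot: [180.0, -0.0, 13.4]
ft_force: [0.1, -0.3, -1.8]
finger_gap: 22.9
grip_force: 78.9
```

Request:
jog_arm([
  [[0,0,0.5],[0,0,0]],
  [[0,0,1],[0,0,0]],
  [[0,0,1],[0,0,0]],
])

```text
time: 9.4
tool_pos: [594.7, -18.0, 116.8]
tcp_rot: [-180.0, 0.0, 13.4]
ft_force: [-0.5, -0.1, -1.0]
finger_gap: 23.4
grip_force: 78.9
```

Request:
jog_arm([
  [[0,0,0.5],[0,0,0]],
  [[0,0,0.8],[0,0,0]],
  [[0,0,0.8],[0,0,0]],
])

```text
time: 9.7
tool_pos: [594.7, -18.0, 116.0]
tcp_rot: [-180.0, 0.0, 13.4]
ft_force: [-0.0, -0.8, -1.1]
finger_gap: 23.2
grip_force: 78.9
```

Request:
jog_arm([
  [[0,0,0.5],[0,0,0]],
  [[0,0,0.7],[0,0,0]],
  [[0,0,0.7],[0,0,0]],
])

```text
time: 10.0
tool_pos: [594.8, -18.1, 115.6]
tcp_rot: [180.0, -0.0, 13.4]
ft_force: [-0.4, 0.1, 0.6]
finger_gap: 23.3
grip_force: 78.9
```

Request:
jog_arm([
  [[0,0,0.3],[0,0,0]],
  [[0,0,0.3],[0,0,0]],
  [[0,0,0.3],[0,0,0]],
])

```text
time: 10.3
tool_pos: [594.9, -18.0, 115.4]
tcp_rot: [180.0, -0.0, 13.4]
ft_force: [-1.0, 0.2, 2.9]
finger_gap: 23.3
grip_force: 79.0
```

```bash
python3 -c "
from h import *
print(r.sense()['tool_pos'].round(2))
to(503.8,-48.3,120)"
```

```text
[594.87 -18.04 115.42]
pose [594.9 -18.  115.4] [ 1.7999e+02 -2.0000e-02  1.3400e+01] t 10.3 F [-1.   0.2  2.9]
shift [np.float64(-95.6), np.float64(8.3), np.float64(-4.6)] rz None
```

Request:
jog_arm([
  [[0,0,-4],[0,0,0]],
  [[0,0,-10],[0,0,0]],
  [[-20,2,-10],[0,0,0]],
  [[-50,4,-10],[0,0,0]],
  [[-80,7,-10],[0,0,0]],
  [[-95,8,-10],[0,0,0]],
  [[-95,8,-8],[0,0,0]],
  [[-95,8,-5],[0,0,0]],
  [[-95,8,-2.5],[0,0,0]],
  [[-95,8,-2.5],[0,0,0]],
])

```text
time: 11.3
tool_pos: [504.5, -47.5, 117.1]
tcp_rot: [-180.0, 0.0, 13.4]
ft_force: [-0.6, -0.1, -1.9]
finger_gap: 23.1
grip_force: 78.9
```

Request:
jog_arm([
  [[0,0,0.5],[0,0,0]],
  [[0,0,1],[0,0,0]],
  [[0,0,1],[0,0,0]],
  [[0,0,1],[0,0,0]],
])

```text
time: 11.7
tool_pos: [504.2, -47.8, 116.6]
tcp_rot: [-180.0, 0.0, 13.4]
ft_force: [0.2, -0.6, -1.5]
finger_gap: 23.3
grip_force: 78.9
```

Request:
jog_arm([
  [[0,0,0.4],[0,0,0]],
  [[0,0,0.7],[0,0,0]],
  [[0,0,0.7],[0,0,0]],
])

```text
time: 12.0
tool_pos: [504.1, -47.8, 115.9]
tcp_rot: [-180.0, 0.0, 13.4]
ft_force: [1.0, -0.6, -2.2]
finger_gap: 23.4
grip_force: 78.9
```

Request:
jog_arm([
  [[0,0,0.4],[0,0,0]],
  [[0,0,0.6],[0,0,0]],
  [[0,0,0.6],[0,0,0]],
])

```text
time: 12.3
tool_pos: [504.3, -47.8, 115.5]
tcp_rot: [180.0, -0.0, 13.4]
ft_force: [-0.8, -0.5, 1.2]
finger_gap: 23.4
grip_force: 78.9
```

Request:
jog_arm([
  [[0,0,0.3],[0,0,0]],
  [[0,0,0.3],[0,0,0]],
  [[0,0,0.3],[0,0,0]],
])

```text
time: 12.6
tool_pos: [504.3, -47.8, 115.3]
tcp_rot: [180.0, -0.0, 13.4]
ft_force: [-1.9, 0.6, 3.5]
finger_gap: 23.7
grip_force: 79.2
```

```bash
python3 -c "
from h import *
print(r.sense()['tool_pos'].round(2))
to(524.3,43.9,120)"
```

```text
[504.32 -47.85 115.33]
pose [504.3 -47.8 115.3] [ 1.7999e+02 -2.0000e-02  1.3390e+01] t 12.6 F [-1.9  0.6  3.5]
shift [np.float64(40.7), np.float64(-84.6), np.float64(-4.7)] rz None
```

White is the high post, about 4.5 mm above the others. I'll go back to it and push in stages.

Request:
jog_arm([
  [[0,0,-5],[0,0,0]],
  [[0,0,-13],[0,0,0]],
  [[10,-22,-13],[0,0,0]],
  [[25,-52,-13],[0,0,0]],
  [[37,-78,-13],[0,0,0]],
  [[40.7,-84.6,-13],[0,0,0]],
  [[40.7,-84.6,-10],[0,0,0]],
  [[40.7,-84.6,-7],[0,0,0]],
  [[40.7,-84.6,-6],[0,0,0]],
  [[40.7,-84.6,-6],[0,0,0]],
])

```text
time: 13.6
tool_pos: [523.8, 43.0, 120.5]
tcp_rot: [-180.0, 0.1, 13.3]
ft_force: [0.1, -0.7, -1.3]
finger_gap: 23.2
grip_force: 78.6
```

Request:
jog_arm([
  [[0,0,0.4],[0,0,0]],
  [[0,0,0.8],[0,0,0]],
  [[0,0,1.2],[0,0,0]],
  [[0,0,1.6],[0,0,0]],
  [[0,0,1.6],[0,0,0]],
])

```text
time: 14.1
tool_pos: [524.4, 43.7, 119.9]
tcp_rot: [180.0, -0.0, 13.4]
ft_force: [-0.8, -2.3, 4.2]
finger_gap: 23.4
grip_force: 79.5
```

Request:
jog_arm([
  [[0,0,0.3],[0,0,0]],
  [[0,0,0.6],[0,0,0]],
  [[0,0,0.9],[0,0,0]],
  [[0,0,1.2],[0,0,0]],
  [[0,0,1.5],[0,0,0]],
])

```text
time: 14.6
tool_pos: [524.8, 43.8, 119.6]
tcp_rot: [180.0, -0.1, 13.4]
ft_force: [-5.2, -2.3, 14.5]
finger_gap: 22.8
grip_force: 80.5
```

Request:
jog_arm([
  [[0,0,0.3],[0,0,0]],
  [[0,0,0.6],[0,0,0]],
  [[0,0,0.9],[0,0,0]],
  [[0,0,1.2],[0,0,0]],
  [[0,0,1.5],[0,0,0]],
])

```text
time: 15.1
tool_pos: [524.9, 43.8, 118.5]
tcp_rot: [180.0, -0.1, 13.4]
ft_force: [-6.7, -2.3, 16.9]
finger_gap: 23.2
grip_force: 80.8
```

Request:
jog_arm([
  [[0,0,0.4],[0,0,0]],
  [[0,0,0.8],[0,0,0]],
  [[0,0,1.2],[0,0,0]],
  [[0,0,1.6],[0,0,0]],
  [[0,0,2.0],[0,0,0]],
  [[0,0,2.3],[0,0,0]],
  [[0,0,2.5],[0,0,0]],
])

```text
time: 15.8
tool_pos: [524.9, 43.7, 116.0]
tcp_rot: [180.0, -0.1, 13.4]
ft_force: [-5.5, -2.9, 15.8]
finger_gap: 22.9
grip_force: 80.8
```

Request:
jog_arm([
  [[0,0,-0.7],[0,0,0]],
  [[0,0,-1.3],[0,0,0]],
  [[0,0,-1.3],[0,0,0]],
  [[0,0,-1.3],[0,0,0]],
])

```text
time: 16.2
tool_pos: [524.6, 43.7, 116.2]
tcp_rot: [180.0, -0.0, 13.4]
ft_force: [-2.3, -1.3, 9.4]
finger_gap: 22.9
grip_force: 80.0
```

```bash
python3 -c "
from h import *
s=r.sense();print(s['tool_pos'].round(2),s['ft_force'])"
```

```text
[524.59  43.72 116.23] [-2.26688203 -1.33432782  9.35053432]
```

Request:
jog_arm([
  [[0,0,0.6],[0,0,0]],
  [[0,0,1.1],[0,0,0]],
  [[0,0,1.4],[0,0,0]],
  [[0,0,1.7],[0,0,0]],
  [[0,0,2.0],[0,0,0]],
  [[0,0,2.0],[0,0,0]],
])

```text
time: 16.8
tool_pos: [524.9, 43.7, 115.3]
tcp_rot: [180.0, -0.1, 13.4]
ft_force: [-6.3, -1.1, 14.7]
finger_gap: 23.1
grip_force: 80.8
```

Request:
jog_arm([
  [[0,0,-1.0],[0,0,0]],
  [[0,0,-1.8],[0,0,0]],
  [[0,0,-1.8],[0,0,0]],
  [[0,0,-1.8],[0,0,0]],
  [[0,0,-1.8],[0,0,0]],
])

```text
time: 17.3
tool_pos: [524.6, 43.8, 115.6]
tcp_rot: [180.0, -0.1, 13.4]
ft_force: [-2.6, -1.6, 6.4]
finger_gap: 23.6
grip_force: 79.6
```

```bash
python3 -c "
from h import *
s=r.sense();print(s['tool_pos'].round(2),s['ft_force'])"
```

```text
[524.62  43.84 115.58] [-2.55779176 -1.55311758  6.35589401]
```

Request:
jog_arm([
  [[0,0,-4],[0,0,0]],
  [[0,0,-8],[0,0,0]],
  [[-12,25,-8],[0,0,0]],
  [[-28,58,-8],[0,0,0]],
  [[-38,79,-8],[0,0,0]],
  [[-40.7,84.6,-8],[0,0,0]],
  [[-40.7,84.6,-5],[0,0,0]],
  [[-40.7,84.6,-2.5],[0,0,0]],
  [[-40.7,84.6,-1.5],[0,0,0]],
  [[-40.7,84.6,-1.5],[0,0,0]],
])

```text
time: 18.3
tool_pos: [504.0, -46.9, 116.0]
tcp_rot: [-180.0, 0.0, 13.5]
ft_force: [0.4, -0.6, -1.2]
finger_gap: 23.2
grip_force: 79.1
```

Request:
jog_arm([
  [[0,0,0.3],[0,0,0]],
  [[0,0,0.6],[0,0,0]],
  [[0,0,0.9],[0,0,0]],
  [[0,0,0.9],[0,0,0]],
  [[0,0,0.9],[0,0,0]],
])

```text
time: 18.8
tool_pos: [504.2, -47.8, 115.7]
tcp_rot: [180.0, -0.0, 13.4]
ft_force: [-0.4, -0.1, -0.7]
finger_gap: 23.3
grip_force: 79.1
```

```bash
python3 -c "
from h import *
s=r.sense();print(s['tool_pos'].round(2),s['ft_force'])"
```

```text
[504.23 -47.79 115.68] [-0.35470041 -0.07650726 -0.68654201]
```

Request:
jog_arm([
  [[0,0,0.5],[0,0,0]],
  [[0,0,0.9],[0,0,0]],
  [[0,0,0.9],[0,0,0]],
  [[0,0,0.9],[0,0,0]],
])

```text
time: 19.2
tool_pos: [504.4, -47.8, 115.3]
tcp_rot: [180.0, -0.0, 13.4]
ft_force: [-2.4, 1.2, 6.0]
finger_gap: 23.3
grip_force: 79.7
```

```bash
python3 -c "
from h import *
s=r.sense();print(s['tool_pos'].round(2),s['ft_force'])"
```

```text
[504.44 -47.85 115.31] [-2.41109705  1.18439737  6.00495013]
```

Black reads 115.31 at 6 N and white 115.58 at 6.4 N, so white needs about 0.27 mm more.

Request:
jog_arm([
  [[0,0,-4],[0,0,0]],
  [[0,0,-8],[0,0,0]],
  [[12,-25,-8],[0,0,0]],
  [[28,-58,-8],[0,0,0]],
  [[38,-79,-8],[0,0,0]],
  [[40.7,-84.6,-8],[0,0,0]],
  [[40.7,-84.6,-5],[0,0,0]],
  [[40.7,-84.6,-2.5],[0,0,0]],
  [[40.7,-84.6,-1.5],[0,0,0]],
  [[40.7,-84.6,-1.5],[0,0,0]],
])

```text
time: 20.2
tool_pos: [523.9, 43.0, 116.0]
tcp_rot: [180.0, 0.0, 13.3]
ft_force: [1.1, 0.7, -1.0]
finger_gap: 23.1
grip_force: 79.1
```

Request:
jog_arm([
  [[0,0,0.5],[0,0,0]],
  [[0,0,1.0],[0,0,0]],
  [[0,0,1.5],[0,0,0]],
  [[0,0,2.0],[0,0,0]],
  [[0,0,2.4],[0,0,0]],
  [[0,0,2.8],[0,0,0]],
  [[0,0,3.1],[0,0,0]],
  [[0,0,3.3],[0,0,0]],
  [[0,0,3.3],[0,0,0]],
])

```text
time: 21.1
tool_pos: [524.8, 43.4, 115.0]
tcp_rot: [179.9, -0.1, 13.4]
ft_force: [-7.1, -2.9, 15.6]
finger_gap: 23.5
grip_force: 80.9
```

Request:
jog_arm([
  [[0,0,-1.0],[0,0,0]],
  [[0,0,-1.8],[0,0,0]],
  [[0,0,-1.8],[0,0,0]],
  [[0,0,-1.8],[0,0,0]],
  [[0,0,-1.8],[0,0,0]],
])

```text
time: 21.6
tool_pos: [524.7, 43.7, 115.4]
tcp_rot: [180.0, -0.1, 13.4]
ft_force: [-0.8, -2.2, 5.6]
finger_gap: 23.5
grip_force: 79.7
```

```bash
python3 -c "
from h import *
s=r.sense();print(s['tool_pos'].round(2),s['ft_force'])"
```

```text
[524.74  43.67 115.36] [-0.84021221 -2.16877068  5.55738976]
```

White is level with black (115.36 against 115.31). Now I'll take the probe back to the tray.

Request:
jog_arm([
  [[0,0,-10],[0,0,0]],
  [[0,0,-35],[0,0,0]],
  [[1,-20,-50],[0,0,0]],
  [[3,-60,-50],[0,0,0]],
  [[6,-105,-50],[0,0,0]],
  [[8,-150,-50],[0,0,0]],
  [[10,-195,-50],[0,0,0]],
  [[12,-235,-50],[0,0,0]],
  [[14,-258,-50],[0,0,0]],
  [[14,-265,-50],[0,0,0]],
])

```text
time: 22.6
tool_pos: [475.2, 307.6, 164.6]
tcp_rot: [-179.9, 0.0, 13.6]
ft_force: [-0.1, -0.3, -2.1]
finger_gap: 23.0
grip_force: 78.7
```

Request:
jog_arm([
  [[0,0,20],[0,0,0]],
  [[0,0,55],[0,0,0]],
  [[0,0,80],[0,0,0]],
  [[0,0,95],[0,0,0]],
  [[0,0,100],[0,0,0]],
  [[0,0,102],[0,0,0]],
  [[0,0,102],[0,0,0]],
  [[0,0,102],[0,0,0]],
])

```text
time: 23.4
tool_pos: [477.5, 305.4, 64.3]
tcp_rot: [-180.0, -0.1, 13.4]
ft_force: [0.2, 0.1, -1.5]
finger_gap: 23.0
grip_force: 78.8
```

```bash
python3 -c "
from h import *
to(477,305,56.5)
p,d,c=snap('scene'); cv2.imwrite('pics/g3.png',cv2.resize(p[120:280,330:530],None,fx=3,fy=3))"
```

```text
pose [477.5 305.4  64.3] [-1.7997e+02 -1.4000e-01  1.3390e+01] t 23.4 F [ 0.2  0.1 -1.5]
shift [np.float64(-0.6), np.float64(0.3), np.float64(7.8)] rz None
```

View pics/g3.png

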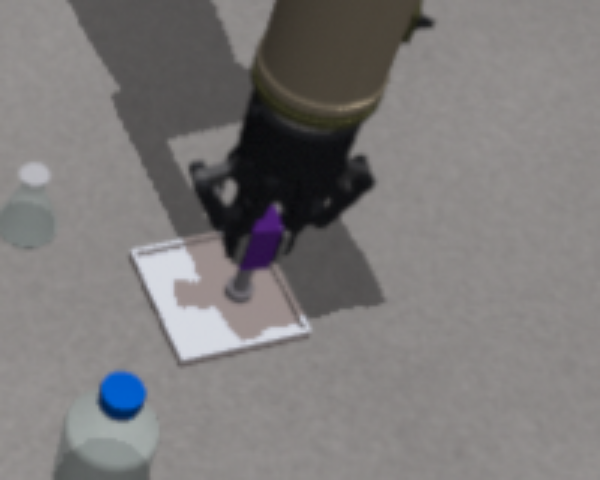

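The probe's foot, at (238,292) in the crop, is inside the tray just above the floor. I'll set it down slowly.

Request:
jog_arm([
  [[0,0,3],[0,0,0]],
  [[0,0,5],[0,0,0]],
  [[0,0,6],[0,0,0]],
  [[0,0,6.7],[0,0,0]],
  [[0,0,6.7],[0,0,0]],
  [[0,0,6.7],[0,0,0]],
])

```text
time: 24.05
tool_pos: [476.5, 305.0, 56.5]
tcp_rot: [-180.0, -0.0, 13.4]
ft_force: [-3.0, -1.2, 4.4]
finger_gap: 23.0
grip_force: 79.7
```

Request:
jog_arm([
  [[0,0,0.5],[0,0,0]],
  [[0,0,0.8],[0,0,0]],
  [[0,0,0.8],[0,0,0]],
])

```text
time: 24.35
tool_pos: [476.6, 305.1, 56.4]
tcp_rot: [-180.0, -0.0, 13.4]
ft_force: [-4.1, -1.8, 11.6]
finger_gap: 23.1
grip_force: 80.9
```

Request:
jog_arm([
  [[0,0,-0.8],[0,0,0]],
  [[0,0,-0.8],[0,0,0]],
])

```text
time: 24.55
tool_pos: [476.6, 305.1, 56.5]
tcp_rot: [-180.0, -0.0, 13.4]
ft_force: [-1.6, -1.0, 5.9]
finger_gap: 23.2
grip_force: 79.6
```

Request:
jog_arm([
  [[0,0,-0.8],[0,0,0]],
  [[0,0,-0.8],[0,0,0]],
  [[0,0,-0.8],[0,0,0]],
  [[0,0,-0.8],[0,0,0]],
  [[0,0,-0.8],[0,0,0]],
], grip=62)

```text
time: 25.05
tool_pos: [476.3, 304.9, 56.6]
tcp_rot: [180.0, 0.0, 13.4]
ft_force: [0.0, 1.0, 0.1]
finger_gap: 62.2
grip_force: 0.0
```

Request:
jog_arm([
  [[0,0,-10],[0,0,0]],
  [[0,0,-35],[0,0,0]],
  [[0,0,-80],[0,0,0]],
  [[0,0,-120],[0,0,0]],
  [[0,0,-130],[0,0,0]],
  [[0,0,-130],[0,0,0]],
  [[0,0,-130],[0,0,0]],
])

```text
time: 25.75
tool_pos: [476.0, 304.7, 186.0]
tcp_rot: [180.0, 0.1, 13.4]
ft_force: [-0.3, -0.4, -0.9]
finger_gap: 62.0
grip_force: 0.0
```

Run:
```python
from h import *
to(540,40,186,22)
p,d,c=snap('scene'); X=cloud(d,c); H,S,V=cv2.split(cv2.cvtColor(p,cv2.COLOR_BGR2HSV))
m=(H>130)&(H<160)&(S>120)&(np.hypot(X[...,0]-477,X[...,1]-306)<50); P=X[m]
t=P[P[:,2]>94]; print(len(P),t.mean(0).round(1),P[:,2].max(), P[P[:,2]<75].mean(0).round(1))
```

```text
pose [476.  304.7 186. ] [1.7999e+02 5.0000e-02 1.3390e+01] t 25.75 F [-0.3 -0.4 -0.9]
shift [np.float64(1.0), np.float64(272.3), np.float64(-0.0)] rz -0.15
225 [477.1 303.9  98.1] 101.7165038990679 [484.  302.1  64.1]
```

Request:
jog_arm([
  [[-7,25,0],[0,0,-0.03]],
  [[-19,70,0],[0,0,-0.08]],
  [[-31,115,0],[0,0,-0.12]],
  [[-43,160,0],[0,0,-0.15]],
  [[-55,205,0],[0,0,-0.15]],
  [[-67,250,0],[0,0,-0.15]],
  [[-79,295,0],[0,0,-0.15]],
  [[-91,340,0],[0,0,-0.15]],
  [[-103,385,0],[0,0,-0.15]],
  [[-115,430,0],[0,0,-0.15]],
])

```text
time: 26.8
tool_pos: [462.5, -141.4, 184.6]
tcp_rot: [-179.9, 0.1, 22.0]
ft_force: [0.3, 0.4, -0.2]
finger_gap: 62.0
grip_force: 0.0
```

```bash
python3 -c "
from h import *
to(460.5,-270.8,110,22)"
```

```text
pose [ 462.5 -141.4  184.6] [-1.7986e+02  1.4000e-01  2.1990e+01] t 26.8 F [ 0.3  0.4 -0.2]
shift [np.float64(-50.3), np.float64(119.3), np.float64(74.6)] rz -0.0
```

Request:
jog_arm([
  [[-16,38,10],[0,0,0]],
  [[-33,78,35],[0,0,0]],
  [[-46,110,60],[0,0,0]],
  [[-50,119,75],[0,0,0]],
  [[-50,119,75],[0,0,0]],
  [[-50,119,75],[0,0,0]],
  [[-50,119,75],[0,0,0]],
])

```text
time: 27.5
tool_pos: [463.0, -268.0, 112.7]
tcp_rot: [180.0, -0.0, 22.1]
ft_force: [-0.3, -0.6, -0.9]
finger_gap: 62.0
grip_force: 0.0
```

```bash
python3 -c "
from h import *
to(460.5,-270.8,19,22)"
```

```text
pose [ 463.  -268.   112.7] [ 1.7997e+02 -4.0000e-02  2.2070e+01] t 27.5 F [-0.3 -0.6 -0.9]
shift [np.float64(-3.4), np.float64(1.7), np.float64(93.7)] rz 0.001
```

Request:
jog_arm([
  [[-3.4,1.7,15],[0,0,0]],
  [[-3.4,1.7,45],[0,0,0]],
  [[-3.4,1.7,70],[0,0,0]],
  [[-3.4,1.7,85],[0,0,0]],
  [[-3.4,1.7,92],[0,0,0]],
  [[-3.4,1.7,92],[0,0,0]],
  [[-3.4,1.7,92],[0,0,0]],
])

```text
time: 28.2
tool_pos: [460.6, -272.3, 20.9]
tcp_rot: [179.9, -0.0, 22.0]
ft_force: [-0.2, -1.1, -0.1]
finger_gap: 62.0
grip_force: 0.0
```

```bash
python3 -c "
from h import *
to(460.5,-270.8,20,22)
p,d,c=snap('scene'); cv2.imwrite('pics/g4.png',cv2.resize(p[80:240,100:300],None,fx=3,fy=3))"
```

```text
pose [ 460.6 -272.3   20.9] [ 1.7992e+02 -5.0000e-02  2.2000e+01] t 28.2 F [-0.2 -1.1 -0.1]
shift [np.float64(0.5), np.float64(-1.5), np.float64(0.9)] rz 0.0
```

View pics/g4.png

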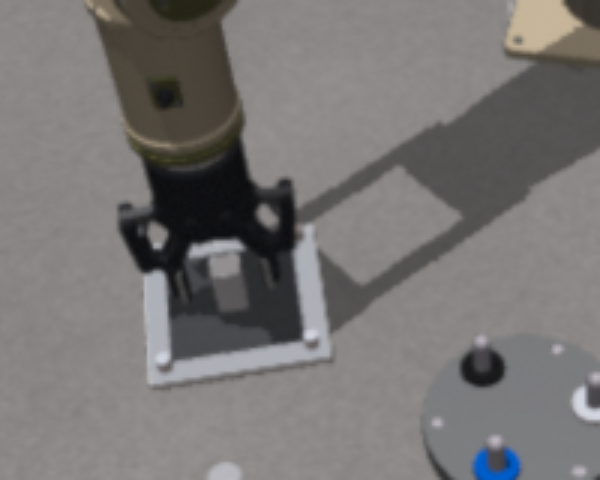

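The grip block at (228,280) is centred between the fingers. I'll close, then lift gently.

Request:
jog_arm([
  [[0.4,-1,0.5],[0,0,0]],
  [[0.4,-1,0.5],[0,0,0]],
  [[0.4,-1,0.5],[0,0,0]],
  [[0.4,-1,0.5],[0,0,0]],
  [[0.4,-1,0.5],[0,0,0]],
  [[0.4,-1,0.5],[0,0,0]],
  [[0.4,-1,0.5],[0,0,0]],
  [[0.4,-1,0.5],[0,0,0]],
], grip=10, force=80)

```text
time: 29.05
tool_pos: [460.3, -271.2, 20.1]
tcp_rot: [179.9, -0.0, 22.0]
ft_force: [-1.3, 1.1, 5.8]
finger_gap: 23.2
grip_force: 79.7
```

```bash
python3 -c "
from h import *
to(540.5,-7.6,130,22)"
```

```text
pose [ 460.3 -271.2   20.1] [ 1.7994e+02 -4.0000e-02  2.1990e+01] t 29.05 F [-1.3  1.1  5.8]
shift [np.float64(173.0), np.float64(-214.4), np.float64(-109.9)] rz -0.0
```

Request:
jog_arm([
  [[0,0,-4],[0,0,0]],
  [[0,0,-15],[0,0,0]],
  [[0,0,-40],[0,0,0]],
  [[6,-8,-75],[0,0,0]],
  [[25,-31,-100],[0,0,0]],
  [[48,-60,-110],[0,0,0]],
  [[73,-90,-110],[0,0,0]],
  [[98,-121,-110],[0,0,0]],
  [[123,-152,-110],[0,0,0]],
  [[145,-179,-110],[0,0,0]],
])

```text
time: 30.05
tool_pos: [527.2, -48.6, 129.7]
tcp_rot: [-180.0, 0.0, 22.0]
ft_force: [1.1, -0.1, -3.2]
finger_gap: 23.1
grip_force: 79.0
```

Request:
jog_arm([
  [[18,-22,0],[0,0,0]],
  [[26,-32,0],[0,0,0]],
  [[28,-35,0],[0,0,0]],
  [[28,-35,0],[0,0,0]],
  [[28,-35,0],[0,0,0]],
  [[28,-35,0],[0,0,0]],
])

```text
time: 30.65
tool_pos: [539.8, -8.8, 129.3]
tcp_rot: [180.0, 0.0, 21.9]
ft_force: [0.7, 0.7, -2.8]
finger_gap: 22.8
grip_force: 79.0
```

Run:
```python
from h import *
to(540.7,-7.6,86,22)
p,d,c=snap('scene'); cv2.imwrite('pics/g5.png',cv2.resize(p[90:280,170:380],None,fx=3,fy=3))
```

```text
pose [539.8  -8.8 129.3] [1.7999e+02 2.0000e-02 2.1900e+01] t 30.65 F [ 0.7  0.7 -2.8]
shift [np.float64(1.2), np.float64(-0.8), np.float64(43.3)] rz -0.002
```

View pics/g5.png

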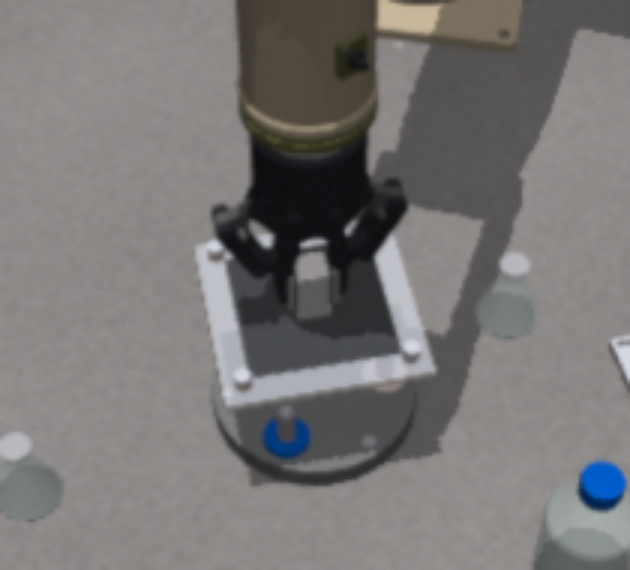

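The plate hangs level over the stand with its front edge above the blue post at (286,420). I'll lower it.

Request:
jog_arm([
  [[1.2,-0.8,5],[0,0,0]],
  [[1.2,-0.8,15],[0,0,0]],
  [[1.2,-0.8,26],[0,0,0]],
  [[1.2,-0.8,35],[0,0,0]],
  [[1.2,-0.8,41],[0,0,0]],
  [[1.2,-0.8,44],[0,0,0]],
  [[1.2,-0.8,44],[0,0,0]],
  [[1.2,-0.8,44],[0,0,0]],
  [[1.2,-0.8,44],[0,0,0]],
])

```text
time: 31.6
tool_pos: [541.4, -6.5, 85.9]
tcp_rot: [180.0, -0.1, 22.0]
ft_force: [-0.1, 0.4, -2.7]
finger_gap: 23.0
grip_force: 78.9
```

Request:
jog_arm([
  [[0,0,0.3],[0,0,0]],
  [[0,0,0.6],[0,0,0]],
  [[0,0,0.8],[0,0,0]],
  [[0,0,0.8],[0,0,0]],
])

```text
time: 32.0
tool_pos: [540.9, -6.4, 84.5]
tcp_rot: [-180.0, -0.0, 22.0]
ft_force: [-0.8, 0.4, -3.1]
finger_gap: 23.1
grip_force: 78.9
```

Run:
```python
from h import *
to(540.7,-7.6,83,22)
```

```text
pose [540.9  -6.4  84.5] [-180.     -0.     21.99] t 32.0 F [-0.8  0.4 -3.1]
shift [np.float64(-0.6), np.float64(1.0), np.float64(1.5)] rz -0.0
```

Request:
jog_arm([
  [[-0.6,1,0],[0,0,0]],
  [[-0.6,1,0.3],[0,0,0]],
  [[-0.6,1,0.6],[0,0,0]],
  [[-0.6,1,0.8],[0,0,0]],
  [[-0.6,1,0.8],[0,0,0]],
])

```text
time: 32.5
tool_pos: [540.7, -7.6, 83.6]
tcp_rot: [-180.0, 0.0, 22.0]
ft_force: [0.5, 0.1, -3.7]
finger_gap: 22.8
grip_force: 78.9
```

Request:
jog_arm([
  [[0,0,0.3],[0,0,0]],
  [[0,0,0.5],[0,0,0]],
  [[0,0,0.5],[0,0,0]],
])

```text
time: 32.8
tool_pos: [540.8, -7.6, 83.4]
tcp_rot: [180.0, -0.0, 22.0]
ft_force: [-1.0, 0.6, -2.1]
finger_gap: 23.0
grip_force: 79.2
```

Request:
jog_arm([
  [[0,0,0.3],[0,0,0]],
  [[0,0,0.3],[0,0,0]],
  [[0,0,0.3],[0,0,0]],
])

```text
time: 33.1
tool_pos: [540.9, -7.6, 83.3]
tcp_rot: [180.0, -0.0, 22.0]
ft_force: [-2.8, 0.6, 2.2]
finger_gap: 23.0
grip_force: 79.6
```

Request:
jog_arm([
  [[0,0,0],[0,0,0]],
  [[0,0,0],[0,0,0]],
  [[0,0,0],[0,0,0]],
  [[0,0,0],[0,0,0]],
  [[0,0,0],[0,0,0]],
], grip=62)

```text
time: 33.6
tool_pos: [540.8, -7.6, 82.9]
tcp_rot: [180.0, -0.0, 22.0]
ft_force: [0.0, 0.2, -0.1]
finger_gap: 62.1
grip_force: 0.0
```

Request:
jog_arm([
  [[0,0,-5],[0,0,0]],
  [[0,0,-20],[0,0,0]],
  [[0,0,-50],[0,0,0]],
  [[0,0,-90],[0,0,0]],
  [[-20,30,-120],[0,0,0]],
  [[-45,70,-120],[0,0,0]],
  [[-65,110,-120],[0,0,0]],
  [[-80,150,-120],[0,0,0]],
  [[-80,150,-120],[0,0,0]],
  [[-80,150,-120],[0,0,0]],
])

```text
time: 34.6
tool_pos: [522.8, -177.5, 204.0]
tcp_rot: [180.0, -0.1, 21.9]
ft_force: [-0.1, 0.3, -0.9]
finger_gap: 61.8
grip_force: 0.0
```

Request:
jog_arm([
  [[-20,40,0],[0,0,0]],
  [[-40,80,0],[0,0,0]],
  [[-50,100,0],[0,0,0]],
  [[-50,100,0],[0,0,0]],
])

```text
time: 35.0
tool_pos: [513.7, -289.4, 203.4]
tcp_rot: [180.0, 0.0, 21.9]
ft_force: [0.5, 1.1, -0.1]
finger_gap: 61.9
grip_force: 0.0
```

Run:
```python
from h import *
s=r.sense(); print(s['time'],s['tool_pos'].round(1),s['ft_force'].round(1))
for n in('scene','top'):
    p,d,c=snap(n); X=cloud(d,c); cv2.imwrite(f'pics/f_{n}.png',p)
    m=(np.hypot(X[...,0]-540.7,X[...,1]+7.6)<115)&(X[...,2]>68)&(X[...,2]<78)&(d>0); P=X[m]
    A=np.c_[P[:,:2]-[540.7,-7.6],np.ones(len(P))]; k=np.linalg.lstsq(A,P[:,2],rcond=None)[0]
    g=(np.hypot(X[...,0]-540.7,X[...,1]+7.6)<30)&(X[...,2]>112)&(X[...,2]<125)
    print(n,len(P),'plane',k,'rect',cv2.minAreaRect(P[:,:2].astype(np.float32)),'griptop',cv2.minAreaRect(X[g][:,:2].astype(np.float32)),g.sum())
```

```text
35.0 [ 513.7 -289.4  203.4] [ 0.5  1.1 -0.1]
scene 3271 plane [-3.07674983e-03 -1.04478841e-04  7.35024827e+01] rect ((540.01806640625, -9.175956726074219), (155.27749633789062, 150.32119750976562), 21.64242935180664) griptop ((540.9844970703125, -9.217557907104492), (26.285810470581055, 23.571826934814453), 22.019794464111328) 110
top 5455 plane [2.17499843e-04 7.04079838e-04 7.36257799e+01] rect ((540.9515380859375, -8.48724365234375), (150.5727996826172, 151.69793701171875), 21.757362365722656) griptop ((540.8357543945312, -7.616029739379883), (23.756078720092773, 23.969209671020508), 21.536073684692383) 164
```

View pics/f_scene.png

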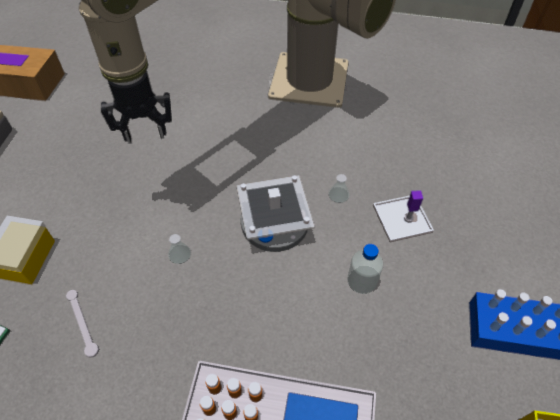

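The plate rests level and centred on the stand at (275,207), the probe stands upright in its tray at (413,208), and the glassware hasn't moved. I'll hand it in.

```bash
python3 -c "
from bench import r
print(r.hand_in())"
```

```text
the job is handed in; nothing more can be done
None
```

The job is done and handed in at about 35 s: the white-collared post was about 4.5 mm high and is now level with the black-collared post to about 0.05 mm by probe (blue and black agreed to about 0.1 mm), the probe stands upright in its tray, and the plate rests level and centred on the posts to within about 2 mm by camera.

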